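# Open up the lever pill crusher for rinsing

## Task

Open up the stainless pill crusher on the glass shelf so that its cup can be rinsed: leave the hold-down catch thrown right forward and down, the press lever lifted fully up, and the cup arm swung fully out to the side. Each part only moves once whatever blocks it has been moved out of the way, so do not force one that is blocked, and leave the other things on the shelf where they are.

Things in the scene. Friction and masses are not known exactly. Their poses are not given: they have to be found in the camera images.
- crusher: Stainless lever pill crusher screwed to the shelf: base 180 x 140 x 16, rear column, ram guide (x -22 to 60, y +-26, top 104), 138 mm high. Origin: centre of its underside, on the glass; +x from its front to its column, +y its left, z up; the front faces the robot's right, +-25 degrees. Offsets below: this frame, mm. Ram over (0, 0). Levers turn stiffly and stay where left.
- catch (a joint): Hold-down catch at the front: a steel hook over a pin under the press lever, with a flat thumb tab reaching forward under the lever's grip. Hinge along the crusher's y at (-50, 0, 40). 0 = hooked, starts 0 to 0.12; grows as the tab is pressed down and the hook tips to the front; stop at 0.5. The pin is free from about 0.22. Takes about 1.5 N at the tab.
- catch_tab (a point): Point on the upper face of the catch's thumb tab (24 mm wide, 5 thick, 80 long), 10 mm from its end, 85 from the hinge; with the catch on it lies at (-129, 0, 71.5) and on its arc sinks about 42 mm down to the stop. The grip's end hangs some 60 mm above it, so the tool has to come from the front, leaning about 40 degrees, or from the side.
- press_lever (a joint): Long press lever that lifts the ram. Hinge along the crusher's y at (40, 0, 120). 0 = down, lying over the guide and reaching to the front, ram in the cup (starts 0 to 0.02); grows as the grip is lifted; stop at 0.85 = fully up. While the catch is on it yields only about 0.03. The ram leaves the cup at about 0.5. Lifting takes about 7 N at the grip.
- grip_point (a point): Centre of the press lever's grip where it is best held, 146 mm from the hinge; with the lever down at (-105, 0, 138). The grip is a dark rubber-covered round bar of 24 mm diameter, 80 long, running from (-58, 0, 128) to its end at (-137, 0, 145), rising slightly.
- cup_arm (a joint): Flat L-shaped arm close over the base that carries the cup. Upright hinge at (45, -60). 0 = cup under the ram (starts 0 to 0.04); grows counter-clockwise seen from above, its knob going away from the front, the cup coming out to the front and right; stop at 1.48 = fully out. While the ram stands in the cup it yields only about 0.07. Takes about 2 N at the knob.
- cup_knob: Upright round rubber knob, free to spin on its stud, at the outer end of the cup arm, right of the base: 20 mm diameter where held (14 to 46 mm above its origin), 50 high, 70 mm from the arm's hinge. Origin: centre of its foot, 24 mm above the shelf; at (-9, -105) at 0 and (85, -117) at 1.48.
- cup_mouth (a point): Centre of the mouth of the round steel crushing cup, 50 mm across, 28 high, fixed on the cup arm 75 mm from its hinge; rim 51 mm above the shelf.
- dispenser: Bystander: white empty pump dispenser with press button and spout, 68 mm diameter, 178 high. Origin: centre of its underside.
- ring_dish: Bystander: white ceramic ring dish, 96 mm across, 22 high. Origin: centre of its underside.
- glasses_case: Bystander: closed brown tortoiseshell glasses case 160 x 64 x 39 mm, long along its x. Origin: centre of its underside.
- denture_brush: Bystander: yellow plastic denture brush lying flat, 175 mm long along its x, 20 high. Origin: under its middle.

How it is judged:
On the way, in this order (a step that is already met when the one before it is completed fails the run):
1. the catch is thrown forward, off the press lever's pin (value of joint catch above 0.2 rad and value of joint press_lever below 0.3 rad), for 0.1 s.
2. the press lever is lifted so that the ram is clear of the cup, with the cup still under it (value of joint press_lever above 0.5 rad and value of joint cup_arm below 0.3 rad), for 0.1 s.
3. the cup arm is swung fully out (value of joint cup_arm above 1.3 rad), for 0.1 s.
At the end, for the whole second after the job is handed in: The catch stands at more than 0.35 rad (stop 0.5), the press lever at more than 0.72 (stop 0.85), the cup arm at more than 1.3 (stop 1.48), all at rest; the robot touches nothing (value of joint catch above 0.35 rad and value of joint press_lever above 0.72 rad and value of joint cup_arm above 1.3 rad and velocity of joint press_lever between -0.05 and 0.05 rad/s and velocity of joint cup_arm between -0.05 and 0.05 rad/s).
It fails at once if the crusher is pushed or squeezed with more than 50 N while the catch still holds its lever (contact force between the fingers and crusher above 50 N and value of joint catch below 0.15 rad).
It fails at once if the cup arm is forced (more than 50 N on its knob) while the ram is still down in the cup (contact force between the fingers and cup_knob above 50 N and value of joint press_lever below 0.4 rad).
It fails at once if another thing on the shelf is moved more than 30 mm (distance of any of dispenser, ring_dish, glasses_case, denture_brush from where it was at the start of the episode above 0.03 m).
It also fails if it takes over 70 s, if anything falls off the work surface, if the arm or the gripper's body presses on something with over 40 N, if the wrist force passes 120 N, or if a joint passes its speed limit or range.

## Robot

A 6-joint arm with a two-finger parallel gripper is mounted at the origin on the work surface. World frame = base frame: x ahead of the robot, y to its left, z up, the work surface at z = 0. Lengths are in m, angles in rad, forces in N, time in s.
With the tool pointing down it reaches from about 0.375 to 0.9 m from the base axis. Payload 3.1 kg.
Tool frame: the origin (TCP) lies on the centre line of the jaws, within the pads' length; the fingertips stand 8 mm ahead of it and the grasp point (between the pads) lies 11 mm behind it; z points along the fingers, y is the line along which they close (so a half turn about z gives the same grasp; the last joint's range is limited). The gripper opens to 87 mm and grips with 3 to 60 N. Pads are 19 mm wide; open, the fingers measure 117 mm over their backs; the gripper's body (75 mm by 190 mm) begins 51 mm behind the grasp point.
Start: joints at [0.978, 0.527, 1.433, -0, 1.181, -0.178], TCP at [0.252, 0.572, 0.231] pointing down, gripper open.
Joint ranges: [-3.08, 3.08], [-0.75, 2.2], [0.22, 2.44], [-1.43, 4.57], [0, 2.65], [-2.85, 2.85]. Speed limits (rad/s): [2.79, 2.79, 3.14, 3.14, 3.14, 3.14].

## Interface

Orientations are given as a unit quaternion [x, y, z, w].
In Python, from rig import robot gives the robot as it stands. The module is installed in compiled form; this text tells all that it offers.
- The arm moves only by the tool send_rows, never from a script. Its argument "increments" is one flat list of numbers, 7 for each row, row after row: the turn, a rotation vector about the world's x, y, z in rad, then the shift along the world's x, y, z in cm, then the opening, from 0 (shut) to 1 (fully open). A call has 1 to 20 rows; each row shifts and turns the commanded pose from where the row before left it; what a row does not reach is not made up. A row lasts 1/12 s, in which the tool goes at most 41.7 mm and 7.16 degrees, less where a joint would pass 70% of its speed; a pose out of reach is approached as far as the arm can. A call is refused whole if a number of a shift passes 4.17 or a number of a turn 0.125, either way. A call with a gripper value outside its range is refused whole. The fingers move at their own pace and stop on an object; "newtons" is the grip in N (left out, the last holds). Time passes only in rows, so rows that do not move let the fingers close. It gives the time, the measured TCP pose, the force, the opening and the grip force at its end, in the units of the state.
- robot.get_obs(): the state, without advancing time (a new reading comes with each control period).
- robot.camera(name): name is "scene" or "top"; returns a dict with "image" (480x640x3 uint8, red, green, blue), "range_z" (480x640 float32, m along the optical axis (not along the pixel's ray), 0 where there is no reading), "fx", "fy", "cx", "cy" (pixels), "dist_coeffs" ([k1, k2, p1, p2, k3] as OpenCV has them; the pictures are not rectified), "R" (3x3) and "t" (3): a world point X has camera coordinates R X + t. Camera axes: x right, y down, z forward; pixel columns grow to the right and rows downward; lengths in m; the calibration is good to about 2 mm. A picture is of the moment at which its call begins.
- robot.hand_in(): hands the job in; it is judged then, once.
The state is a dict: "time": time; "q": joint angles; "joint_velocities": joint speeds; "joint_torque": joint torques, N m; "position": TCP position; "tool_rot": TCP orientation; "ft_force": force on the tool from outside, world axes, zero at the start; "moment": the same for the moment, N m; "grip_width": finger opening in m; "grip_force": force on a finger pad.
Only numpy, scipy, OpenCV 4.12 (cv2) and the standard library are available. Lean on these libraries where they do the work, as an engineer would, in place of code of your own. Each camera call takes 0.05 s, during which the arm holds its last target. There are 200 camera calls.

## Working session

There is one attempt and no reset: what is moved stays moved. The work goes in short steps, Python scripts to look and compute and a tool call to move; the robot and the scene stay as the last step left them, time stands still between calls to the robot, and variables do not carry over. Pictures are saved under pics/ and viewed, at most 10 in all, crops included, and the job is handed in when it is done.

Besides the shell and the picture viewer there is one more tool, called after "Call:" as name(argument=value, ...) on one line, values as JSON. send_rows: Moves the arm, as the interface text tells. Its arguments: {"type":"object","properties":{"increments":{"type":"array"},"newtons":{"type":"number"}},"required":["increments"]}

```bash
mkdir -p pics
cat > h.py <<'E'
import numpy as np, cv2
from rig import robot
def shot(n,f=None):
    c=robot.camera(n)
    if f: cv2.imwrite('pics/'+f,c['image'][:,:,::-1])
    return c
def K(c): return np.array([[c['fx'],0,c['cx']],[0,c['fy'],c['cy']],[0,0,1]])
def ray(c,u,v):
    p=cv2.undistortPoints(np.array([[[u,v]]],float),K(c),np.array(c['dist_coeffs']))[0,0]
    R=np.array(c['R']);t=np.array(c['t'])
    return -R.T@t, R.T@np.array([p[0],p[1],1.])
def onz(c,u,v,z):
    o,d=ray(c,u,v); return o+d*(z-o[2])/d[2]
def depth(c,u,v):
    o,d=ray(c,u,v); return o+d*c['range_z'][int(v),int(u)]
def proj(c,X):
    return cv2.projectPoints(np.array(X,float).reshape(-1,3),cv2.Rodrigues(np.array(c['R']))[0],np.array(c['t']),K(c),np.array(c['dist_coeffs']))[0][:,0]
E
python3 - <<'E'
from h import *
for n in('top','scene'):
    c=shot(n,n+'0.png'); print(n,-np.array(c['R']).T@c['t'],np.array(c['R'])[2])
o=robot.get_obs();print({k:np.round(v,3) for k,v in o.items()})
E
```

```text
top [0.51539636 0.01564238 1.08370838] [ 0.07257761 -0.02508647 -0.99704722]
scene [ 1.0356785  -0.80189156  0.73136239] [-0.40738519  0.73621001 -0.54039997]
{'time': np.float64(0.1), 'q': array([ 0.978,  0.528,  1.434, -0.   ,  1.181, -0.179]), 'joint_velocities': array([ 0.002, -0.002, -0.001,  0.   , -0.002,  0.001]), 'joint_torque': array([  0.   , -44.099, -17.715,   0.063,   0.053,  -0.   ]), 'position': array([0.251, 0.571, 0.23 ]), 'tool_rot': array([ 0.206,  0.979, -0.001, -0.   ]), 'ft_force': array([-0.615, -0.791, -0.282]), 'moment': array([-0.072, -0.003, -0.027]), 'grip_force': np.float64(0.0), 'grip_width': np.float64(0.087)}
```

View pics/top0.png

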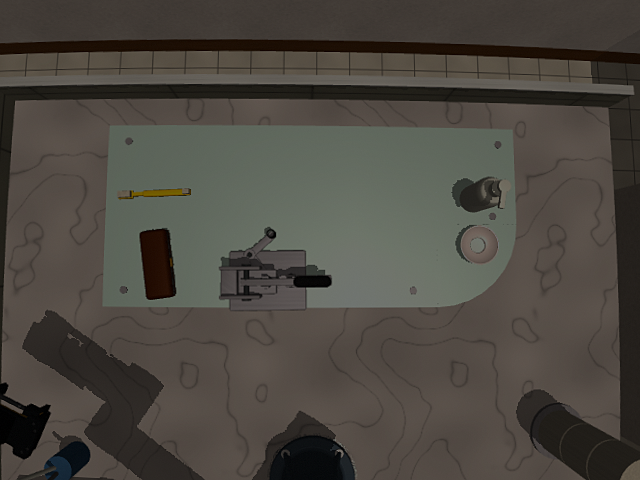

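View pics/scene0.png

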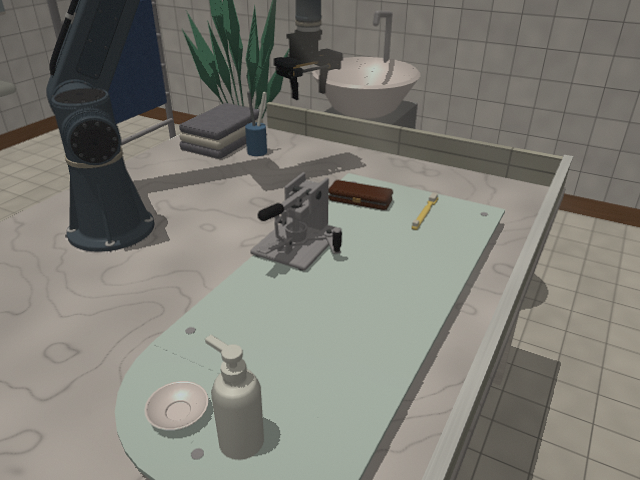

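The top view shows the crusher front to the right (base about (230–306, 250–310)), with the grip at (293–331, 281) and the knob at (269, 233). The bystanders are well clear; the glasses case is nearest, at (158, 264).

Run:
```python
from h import *
c=shot('top')
r=c['range_z'];vv,uu=np.mgrid[215:320,205:345]
P=np.array([depth(c,u,v) for u,v in zip(uu.ravel(),vv.ravel())]).reshape(vv.shape+(3,))
img=c['image'][215:320,205:345].astype(int)
z=P[...,2];print('glass z',np.median(z[:15,80:]))
g=np.median(z[:15,80:])
print('hist',np.histogram(z-g,bins=np.arange(-.01,.17,.008)))
for lo,hi,n in((.011,.021,'base'),(.12,.16,'hi')):
    m=((z-g>lo)&(z-g<hi))
    print(n,m.sum(),cv2.minAreaRect((P[m][:,:2]*1000).astype(np.float32)))
dark=img.max(2)<45
n,l,s,ce=cv2.connectedComponentsWithStats(dark.astype(np.uint8))
for i in range(1,n):
    if s[i,4]>20:
        Q=P[l==i]; print(s[i],ce[i]+[205,215],np.median(Q,0),Q.min(0),Q.max(0))
        H=Q[Q[:,2]>g+.06]
        if len(H)>5: print('  high',H.mean(0),cv2.minAreaRect((H[:,:2]*1000).astype(np.float32)))
        
cv2.imwrite('pics/crop0.png',cv2.resize(c['image'][215:320,205:345,::-1],None,fx=5,fy=5,interpolation=cv2.INTER_CUBIC))
```

```text
glass z 0.04529683007713259
hist (array([1042, 6740,  435, 2162,  337,   30,   12,   47,   16,   21,   25,
          1,    4,   49,  512,   59,  526,  397,  408,  219,  107,    1]), array([-0.01 , -0.002,  0.006,  0.014,  0.022,  0.03 ,  0.038,  0.046,
        0.054,  0.062,  0.07 ,  0.078,  0.086,  0.094,  0.102,  0.11 ,
        0.118,  0.126,  0.134,  0.142,  0.15 ,  0.158,  0.166]))
base 2542 ((505.386474609375, 107.44065856933594), (182.106689453125, 175.88233947753906), 0.2833031117916107)
hi 1506 ((482.715576171875, 82.07475280761719), (72.74992370605469, 228.27166748046875), 0.2598514258861542)
[61 13 10 11 63] [270.82539683 233.53968254] [0.58999106 0.0973358  0.10148374] [0.57982861 0.08748538 0.04343059] [0.60773161 0.11299861 0.12341597]
  high [0.58913223 0.09562557 0.11717672] ((589.2443237304688, 96.52540588378906), (17.81743621826172, 16.946998596191406), 63.02933883666992)
[73 35 25  1 25] [290. 250.] [0.55540237 0.05554909 0.04555686] [0.55486877 0.02677789 0.0425989 ] [0.55558248 0.08402977 0.06134361]
[ 24  37  46  18 364] [249.24175824 262.81318681] [0.52378325 0.
[... 430 characters left out ...]
2] ((493.6210021972656, 37.32003402709961), (40.9799690246582, 146.73866271972656), 3.303687810897827)
[ 16  55  41  28 193] [242.49222798 289.9015544 ] [0.45963025 0.14794661 0.16550109] [0.4523026  0.01564238 0.13502098] [0.51539636 0.19475583 1.08370838]
  high [0.46694281 0.14925491 0.16798339] ((481.8866271972656, 104.96871948242188), (58.355770111083984, 181.66729736328125), 2.7547895908355713)
[36 55 26 10 76] [248.85526316 275.39473684] [0.49387595 0.1399804  0.16983122] [0.48964411 0.09943802 0.14754712] [0.5084308  0.15518698 0.17961149]
  high [0.49710501 0.13663748 0.1658269 ] ((499.11273193359375, 127.34942626953125), (18.768657684326172, 55.75302505493164), 0.28580382466316223)
```

View pics/crop0.png

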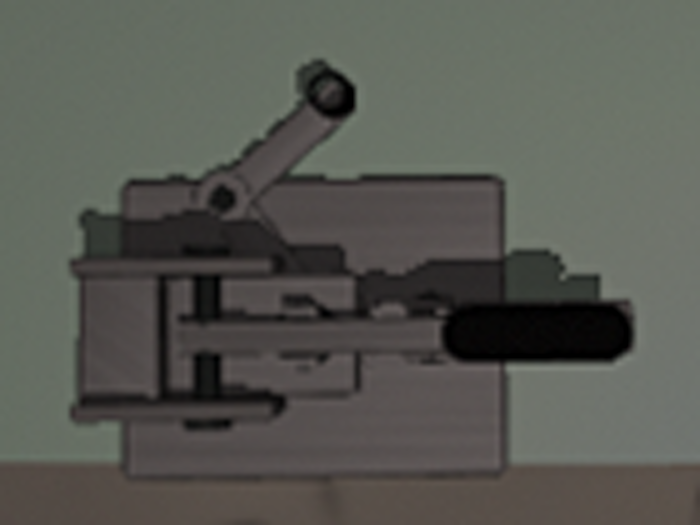

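The crop shows base corners at about (123,180), (503,180), (503,473), (123,475), the grip from (443,332) to (632,332) and the knob top at (330,93). The tab is hidden under the grip. Next I'll work out the pose from these.

Run:
```python
from h import *
c=shot('top')
g=.0453
f=lambda x,y,z: onz(c,x/5-.4+205,y/5-.4+215,g+z)
cs=[f(*p,.016) for p in((123,180),(503,180),(503,473),(123,475))]
print(np.round(cs,4)); ctr=np.mean(cs,0)
print('centre',ctr,'sizes',np.linalg.norm(cs[0]-cs[1]),np.linalg.norm(cs[1]-cs[2]))
a=(cs[0]-cs[1]+cs[3]-cs[2]);yaw=np.arctan2(a[1],a[0])
g1,g2=f(443,332,.132),f(632,332,.147)
print('grip',g1,g2); b=g1-g2
print('yaw base',np.degrees(yaw),'grip',np.degrees(np.arctan2(b[1],b[0])))
T=lambda p,w=yaw:ctr*[1,1,0]+[0,0,g]+np.array([[np.cos(w),-np.sin(w),0],[np.sin(w),np.cos(w),0],[0,0,1]])@np.array(p)/1000
for n,p in dict(tab=(-129,0,71.5),grip=(-105,0,138),gripend=(-137,0,145),knob=(-9,-105,74),knobout=(85,-117,74),hinge=(45,-60,40),col=(40,0,120)).items(): print(n,np.round(T(p),4))
print('knob seen',f(330,93,.074),'gripcenter depth',depth(c,312,281))
s=shot('scene')
X=[T(p) for p in((-129,0,71.5),(-105,0,138),(-137,0,145),(-9,-105,74),(-90,-70,16),(-90,70,16))]
pp=proj(s,X);print(np.round(pp))
im=s['image'][165:285,230:360,::-1].copy();im=cv2.resize(im,None,fx=5,fy=5,interpolation=cv2.INTER_CUBIC)
for q in pp: cv2.circle(im,tuple(int(k) for k in (q-[230,165])*5+2),4,(0,0,255),1)
cv2.imwrite('pics/scrop0.png',np.clip(im*1.5,0,255).astype(np.uint8))
```

```text
[[0.5527 0.1972 0.0613]
 [0.5535 0.0193 0.0613]
 [0.4171 0.0186 0.0613]
 [0.4155 0.1952 0.0613]]
centre [0.48469683 0.1075762  0.0613    ] sizes 0.1779543677125523 0.1364376970801111
grip [0.48614606 0.0433743  0.1773    ] [ 0.48681514 -0.03407676  0.1923    ]
yaw base 90.3744275638711 grip 90.49495506664985
tab [ 0.4855 -0.0214  0.1168]
grip [0.4854 0.0026 0.1833]
gripend [ 0.4856 -0.0294  0.1903]
knob [0.5898 0.0993 0.1193]
knobout [0.6011 0.1933 0.1193]
hinge [0.5444 0.153  0.0853]
col [0.4844 0.1476 0.1653]
knob seen [0.58955895 0.09590707 0.1193    ] gripcenter depth [0.48674552 0.00466513 0.19265656]
[[265. 244.]
 [270. 211.]
 [261. 215.]
 [338. 229.]
 [305. 266.]
 [249. 249.]]
```

View pics/scrop0.png

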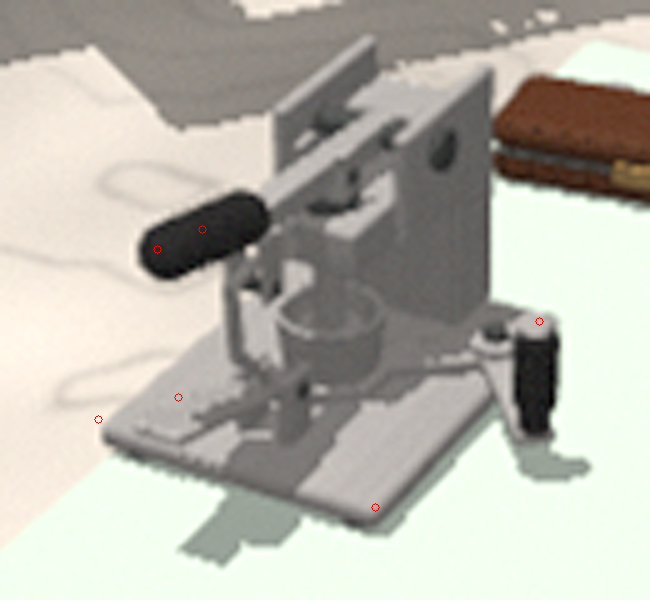

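The pose holds up: base 178 x 136 mm, yaw 90.4°, glass z 45 mm, and knob and grip agree to within 3 mm. The catch starts at about 0.1. I'll move high over to the front side first.

Call:
send_rows(increments=[0,0,-0.0577,1.14,-3.7,0.8,0,0,0,-0.0577,1.14,-3.7,0.8,0,0,0,-0.0577,1.14,-3.7,0.8,0,0,0,-0.0577,1.14,-3.7,0.8,0,0,0,-0.0577,1.14,-3.7,0.8,0,0,0,-0.0577,1.14,-3.7,0.8,0,0,0,-0.0577,1.14,-3.7,0.8,0,0,0,-0.0577,1.14,-3.7,0.8,0,0,0,-0.0577,1.14,-3.7,0.8,0,0,0,-0.0577,1.14,-3.7,0.8,0,0,0,-0.0577,1.14,-3.7,0.8,0,0,0,-0.0577,1.14,-3.7,0.8,0,0,0,-0.0577,1.14,-3.7,0.8,0,0,0,-0.0577,1.14,-3.7,0.8,0,0,0,-0.0577,1.14,-3.7,0.8,0,0,0,-0.0577,1.14,-3.7,0.8,0,0,0,-0.0577,1.14,-3.7,0.8,0,0,0,-0.0577,1.14,-3.7,0.8,0,0,0,-0.0577,1.14,-3.7,0.8,0,0,0,-0.0577,1.14,-3.7,0.8,0], newtons=20)

```text
time: 1.92
position: [0.4798, -0.1699, 0.391]
tool_rot: [0.708, 0.707, 0.0, 0.0]
ft_force: [1.5, 0.2, -0.1]
grip_width: 0.0002
grip_force: 0.0
```

Call:
send_rows(increments=[0.08,0,0,0,0,0,0,0.08,0,0,0,0,0,0,0.08,0,0,0,0,0,0,0.08,0,0,0,0,0,0,0.08,0,0,0,0,0,0,0.08,0,0,0,0,0,0,0.08,0,0,0,0,0,0,0.08,0,0,0,0,0,0,0.08,0,0,0,0,0,0,0.08,0,0,0,0,0,0,0.08,0,0,0,0,0,0,0.08,0,0,0,0,0,0,0,0,0,0,0,0,0,0,0,0,0,0,0,0])

```text
time: 3.08
position: [0.4797, -0.1685, 0.3896]
tool_rot: [0.627, 0.627, 0.327, -0.327]
ft_force: [-0.4, 0.1, -0.1]
grip_width: 0.0004
grip_force: 0.0
```

```bash
cat > st.py <<'E'
from h import *
from scipy.spatial.transform import Rotation as R
o=robot.get_obs();M=R.from_quat(o['tool_rot']).as_matrix();p=o['position']
print('t',o['time'],'q',np.round(o['q'],2),'p',np.round(p,4),'F',np.round(o['ft_force'],1),'w',round(float(o['grip_width']),4),'gf',o['grip_force'])
print('toolY',np.round(M[:,1],3),'toolZ',np.round(M[:,2],3),'tip',np.round(p+.008*M[:,2],4),'grasp',np.round(p-.011*M[:,2],4))
E
python3 st.py
```

```text
t 3.0833 q [-0.89  0.51  1.38  0.61  2.01 -0.84] p [ 0.4797 -0.1685  0.3896] F [-0.4  0.1 -0.1] w 0.0004 gf 0.0
toolY [ 1.  0. -0.] toolZ [-0.     0.819 -0.573] tip [ 0.4797 -0.162   0.385 ] grasp [ 0.4797 -0.1775  0.3959]
```

Call:
send_rows(increments=[0,0,0,0.06,0.92,-2.5,0,0,0,0,0.06,0.92,-2.5,0,0,0,0,0.06,0.92,-2.5,0,0,0,0,0.06,0.92,-2.5,0,0,0,0,0.06,0.92,-2.5,0,0,0,0,0.06,0.92,-2.5,0,0,0,0,0.06,0.92,-2.5,0,0,0,0,0.06,0.92,-2.5,0,0,0,0,0.06,0.92,-2.5,0,0,0,0,0.06,0.92,-2.5,0,0,0,0,0,1.4,-0.3,0,0,0,0,0,1.4,-0.3,0,0,0,0,0,1.4,-0.3,0,0,0,0,0,0,0,0])

```text
time: 4.25
position: [0.485, -0.0307, 0.133]
tool_rot: [0.625, 0.629, 0.327, -0.327]
ft_force: [0.0, -0.6, 0.1]
grip_width: 0.0006
grip_force: 0.0
```

```bash
python3 st.py
python3 - <<'E'
from h import *
s=shot('scene')
im=cv2.resize(s['image'][165:285,200:360,::-1],None,fx=5,fy=5,interpolation=cv2.INTER_CUBIC)
cv2.imwrite('pics/scrop1.png',np.clip(im*1.4,0,255).astype(np.uint8))
E
```

```text
t 4.25 q [-0.71  0.79  1.75  0.68  1.41 -1.12] p [ 0.485  -0.0307  0.133 ] F [ 0.  -0.6  0.1] w 0.0006 gf 0.0
toolY [1.    0.005 0.001] toolZ [-0.003  0.82  -0.572] tip [ 0.4849 -0.0241  0.1284] grasp [ 0.485  -0.0397  0.1393]
```

View pics/scrop1.png

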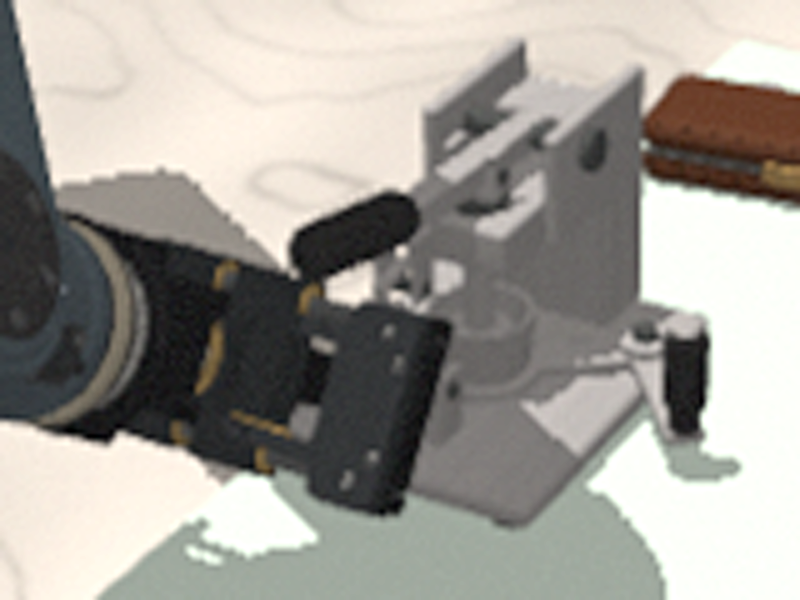

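The closed fingers sit leaning over the tab, clear of the grip, with no contact force. Pressing down now.

Call:
send_rows(increments=[0,0,0,0,0.3,-0.3,0,0,0,0,0,0.2,-0.3,0,0,0,0,0,0,-0.3,0,0,0,0,0,0,-0.3,0,0,0,0,0,0,-0.3,0,0,0,0,0,0,-0.3,0,0,0,0,0,0,-0.3,0,0,0,0,0,0,-0.3,0,0,0,0,0,0,-0.3,0,0,0,0,0,0,-0.3,0])

```text
time: 5.13
position: [0.4859, -0.0292, 0.1012]
tool_rot: [0.627, 0.628, 0.327, -0.326]
ft_force: [0.1, -1.0, 1.7]
grip_width: 0.0003
grip_force: 0.7
```

Call:
send_rows(increments=[0,0,0,0,0,-0.3,0,0,0,0,0,0,-0.3,0,0,0,0,0,0,-0.3,0,0,0,0,0,0,-0.3,0])

```text
time: 5.47
position: [0.4858, -0.0288, 0.0893]
tool_rot: [0.627, 0.628, 0.327, -0.326]
ft_force: [-0.6, -0.3, 1.1]
grip_width: 0.0004
grip_force: 0.7
```

Call:
send_rows(increments=[0,0,0,0,0,-0.2,0,0,0,0,0,0,-0.2,0,0,0,0,0,0,0,0])

```text
time: 5.72
position: [0.4859, -0.0285, 0.0873]
tool_rot: [0.626, 0.627, 0.329, -0.328]
ft_force: [-0.4, -3.0, 11.1]
grip_width: 0.0003
grip_force: 5.3
```

```bash
python3 st.py
```

```text
t 5.7167 q [-0.71  0.87  1.75  0.69  1.34 -1.18] p [ 0.4859 -0.0285  0.0873] F [-0.4 -3.  11.1] w 0.0003 gf 5.306895424146205
toolY [1.    0.001 0.002] toolZ [ 0.     0.822 -0.569] tip [ 0.4859 -0.022   0.0828] grasp [ 0.4859 -0.0376  0.0936]
```

The catch is at its stop: tip z 83 mm as predicted, 11 N. Backing off, opening, and lining up on the grip.

Call:
send_rows(increments=[0,0,0,0,0,0.4,0,0,0,0,0,-1.2,0.85,0,0,0,0,0,-1.2,0.85,0,0,0,0,0,-1.2,0.85,0,0,0,0,0,-1.2,0.85,0,0,0,0,0,-1.2,0.85,0,0,0,0,0,-1.2,0.85,0,0,0,0,0,-1.2,0.85,0,0,0,0,0,-1.2,0.85,0,-0.065,0,0,0,0,2.1,1,-0.065,0,0,0,0,2.1,1,-0.065,0,0,0,0,2.1,1,-0.065,0,0,0,0,2.1,1,0,0,0,0,1.9,0,1,0,0,0,0,1.9,0,1,0,0,0,0,1.9,0,1,0,0,0,0,1.9,0,1,0,0,0,0,0,0,1])

```text
time: 7.22
position: [0.484, -0.0452, 0.2417]
tool_rot: [0.662, 0.665, 0.242, -0.244]
ft_force: [0.1, -0.0, 1.2]
grip_width: 0.0523
grip_force: 0.0
```

```bash
python3 st.py
python3 - <<'E'
from h import *
s=shot('scene')
im=cv2.resize(s['image'][145:285,200:360,::-1],None,fx=4,fy=4,interpolation=cv2.INTER_CUBIC)
cv2.imwrite('pics/scrop2.png',np.clip(im*1.4,0,255).astype(np.uint8))
E
```

```text
t 7.2167 q [-0.66  0.5   1.71  0.54  1.44 -0.88] p [ 0.484  -0.0452  0.2417] F [ 0.1 -0.   1.2] w 0.0523 gf 0.0
toolY [ 1.     0.005 -0.001] toolZ [-0.004  0.646 -0.763] tip [ 0.484  -0.04    0.2356] grasp [ 0.4841 -0.0523  0.2501]
```

View pics/scrop2.png

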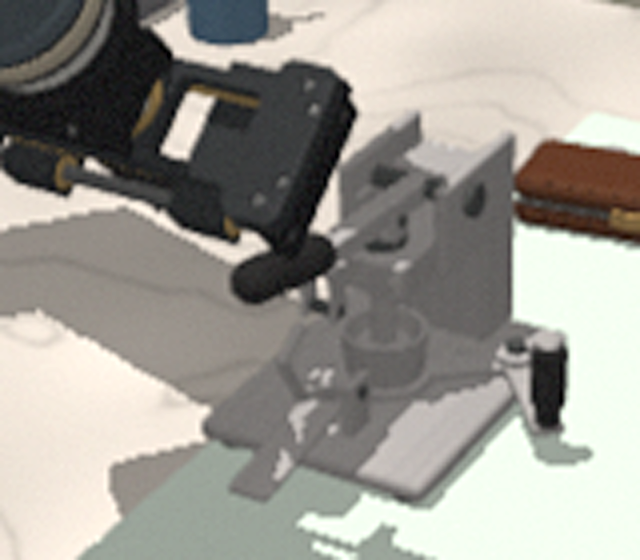

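The catch tab now lies down to the front at (265,480) in the crop, with the hook tipped off the pin. The fingers are opening ahead of the grip, so I'll advance and grasp it.

Call:
send_rows(increments=[0,0,0,0,0,0,1,0,0,0,0,0,0,1,0,0,0,0,0,0,1,0,0,0,0,0,0,1,0,0,0,0.02,0.69,-0.84,1,0,0,0,0.02,0.69,-0.84,1,0,0,0,0.02,0.69,-0.84,1,0,0,0,0.02,0.69,-0.84,1,0,0,0,0.02,0.69,-0.84,1,0,0,0,0.02,0.69,-0.84,1,0,0,0,0.02,0.69,-0.84,1,0,0,0,0.02,0.69,-0.84,1,0,0,0,0,0,0,0,0,0,0,0,0,0,0,0,0,0,0,0,0,0,0,0,0,0,0,0,0,0,0,0,0,0,0,0,0,0,0,0,0,0,0], newtons=40)

```text
time: 8.77
position: [0.4877, 0.0057, 0.1746]
tool_rot: [0.664, 0.665, 0.243, -0.242]
ft_force: [0.3, 0.4, -0.2]
grip_width: 0.0549
grip_force: 0.0
```

Call:
send_rows(increments=[0,0,0,0,0,0,0,0,0,0,0,0,0,0,0,0,0,0,0,0,0])

```text
time: 9.02
position: [0.4875, 0.0061, 0.1744]
tool_rot: [0.664, 0.665, 0.243, -0.242]
ft_force: [0.6, -0.4, -0.5]
grip_width: 0.035
grip_force: 0.0
```

```bash
python3 st.py
python3 - <<'E'
import numpy as np
# grasp-point arc, hinge (y,z)=(.1466,.1653), TCP path with lean 40deg -> lean*(1-k)
h=np.array([.1466,.1653]);r0=np.array([-.145,.018])
prev=None
for i in range(0,17):
    a=.85*i/16;L=np.radians(40)-.75*i/16   # turn -0.75 total
    r=np.array([r0[0]*np.cos(a)+r0[1]*np.sin(a), -r0[0]*np.sin(a)+r0[1]*np.cos(a)])
    t=h+r+.011*np.array([np.sin(L),-np.cos(L)])
    if prev is not None: print(i,np.round((t-prev)*100,2),np.round(t,4))
    prev=t
E
```

```text
t 9.0167 q [-0.58  0.58  1.8   0.6   1.25 -0.92] p [0.4875 0.0061 0.1744] F [ 0.6 -0.4 -0.5] w 0.035 gf 0.0
toolY [1.    0.001 0.001] toolZ [ 0.     0.644 -0.765] tip [0.4875 0.0112 0.1683] grasp [ 0.4875 -0.001   0.1828]
1 [0.08 0.74] [0.0094 0.1822]
2 [0.11 0.73] [0.0106 0.1895]
3 [0.15 0.72] [0.0121 0.1967]
4 [0.19 0.71] [0.014  0.2039]
5 [0.23 0.7 ] [0.0163 0.2109]
6 [0.27 0.69] [0.019  0.2178]
7 [0.3  0.67] [0.022  0.2245]
8 [0.34 0.66] [0.0254 0.2311]
9 [0.37 0.64] [0.0291 0.2374]
10 [0.41 0.62] [0.0332 0.2436]
11 [0.44 0.59] [0.0376 0.2495]
12 [0.47 0.57] [0.0423 0.2552]
13 [0.5  0.54] [0.0473 0.2606]
14 [0.53 0.51] [0.0525 0.2657]
15 [0.55 0.49] [0.0581 0.2706]
16 [0.58 0.45] [0.0639 0.2751]
```

Call:
send_rows(increments=[0,0,0,0,0,0,0,0,0,0,0,0,0,0,0,0,0,0,0,0,0,0,0,0,0,0,0,0,0,0,0,0,0,0,0])

```text
time: 9.43
position: [0.486, 0.0062, 0.1742]
tool_rot: [0.663, 0.665, 0.242, -0.243]
ft_force: [-4.5, -2.8, 1.1]
grip_width: 0.0229
grip_force: 40.0
```

Call:
send_rows(increments=[-0.047,0,0,0,0.08,0.74,0,-0.047,0,0,0,0.11,0.73,0,-0.047,0,0,0,0.15,0.72,0,-0.047,0,0,0,0.19,0.71,0,-0.047,0,0,0,0.23,0.7,0,-0.047,0,0,0,0.27,0.69,0])

```text
time: 9.93
position: [0.4858, 0.016, 0.2159]
tool_rot: [0.691, 0.693, 0.144, -0.146]
ft_force: [-3.9, -0.6, -9.5]
grip_width: 0.0228
grip_force: 40.2
```

```bash
python3 st.py
```

```text
t 9.9333 q [-0.43  0.42  1.79  0.41  1.16 -0.65] p [0.4858 0.016  0.2159] F [-3.9 -0.6 -9.5] w 0.0228 gf 40.20577112445608
toolY [ 1.     0.004 -0.002] toolZ [-0.004  0.401 -0.916] tip [0.4858 0.0192 0.2085] grasp [0.4858 0.0116 0.2259]
```

Gripped and lifting smoothly at about 9.5 N. Continuing along the arc.

Call:
send_rows(increments=[-0.047,0,0,0,0.3,0.67,0,-0.047,0,0,0,0.34,0.66,0,-0.047,0,0,0,0.37,0.64,0,-0.047,0,0,0,0.41,0.62,0,-0.047,0,0,0,0.44,0.59,0,-0.047,0,0,0,0.47,0.57,0,-0.047,0,0,0,0.5,0.54,0,-0.047,0,0,0,0.53,0.51,0,-0.047,0,0,0,0.55,0.49,0])

```text
time: 10.68
position: [0.485, 0.0551, 0.2682]
tool_rot: [0.706, 0.708, -0.005, 0.001]
ft_force: [-1.8, -3.1, -10.5]
grip_width: 0.0232
grip_force: 40.1
```

Call:
send_rows(increments=[-0.047,0,0,0,0.58,0.45,0,0,0,0,0,0,0,0])

```text
time: 10.85
position: [0.4849, 0.0598, 0.272]
tool_rot: [0.705, 0.709, -0.024, 0.019]
ft_force: [-0.6, -10.9, -10.9]
grip_width: 0.023
grip_force: 40.1
```

```bash
python3 st.py
```

```text
t 10.85 q [-0.07  0.3   1.7  -0.07  1.14 -0.05] p [0.4849 0.0598 0.272 ] F [ -0.6 -10.9 -10.9] w 0.023 gf 40.06374699063599
toolY [ 1.     0.006 -0.007] toolZ [-0.006 -0.061 -0.998] tip [0.4849 0.0593 0.264 ] grasp [0.485  0.0605 0.2829]
```

Force is rising and the lever reads about 0.82, so it's near the stop. I'll nudge it, release, and withdraw straight up.

Call:
send_rows(increments=[0,0,0,0,0.3,0.2,0,0,0,0,0,0,0,0,0,0,0,0,0,0,1,0,0,0,0,0,0,1,0,0,0,0,0,0,1,0,0,0,0,0,0,1,0,0,0,0,0,0,1,0,0,0,0,0,1,1,0,0,0,0,0,2,1,0,0,0,0,0,2,1,0,0,0,0,0,2.5,1,0,0,0,0,0,2.5,1,0,0,0,0,0,2.5,1,0,0,0,0,0,0,1])

```text
time: 12.02
position: [0.4901, 0.0647, 0.4076]
tool_rot: [0.706, 0.708, -0.014, 0.023]
ft_force: [1.2, -0.5, 0.6]
grip_width: 0.0858
grip_force: 0.0
```

```bash
python3 st.py
python3 - <<'E'
from h import *
s=shot('scene')
im=cv2.resize(s['image'][125:285,200:360,::-1],None,fx=3.7,fy=3.7,interpolation=cv2.INTER_CUBIC)
cv2.imwrite('pics/scrop3.png',np.clip(im*1.4,0,255).astype(np.uint8))
E
```

```text
t 12.0167 q [-0.06  0.17  1.49 -0.05  1.46 -0.06] p [0.4901 0.0647 0.4076] F [ 1.2 -0.5  0.6] w 0.0858 gf 0.0
toolY [1.    0.003 0.012] toolZ [ 0.013 -0.052 -0.999] tip [0.4902 0.0643 0.3997] grasp [0.49   0.0653 0.4186]
```

View pics/scrop3.png

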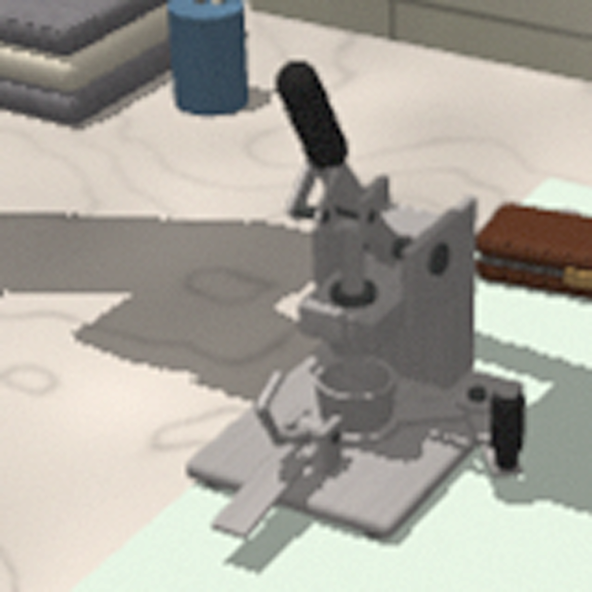

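The lever is fully up, the ram is clear of the cup, the catch is down forward, and the knob is at (508,420) in the crop. Next, turning the tool and going over to the knob.

Call:
send_rows(increments=[0.013,0,0.12,0.77,0.25,0,1,0.013,0,0.12,0.77,0.25,0,1,0.013,0,0.12,0.77,0.25,0,1,0.013,0,0.12,0.77,0.25,0,1,0,0,0.12,0.77,0.25,0,1,0,0,0.12,0.77,0.25,0,1,0,0,0.12,0.77,0.25,0,1,0,0,0.12,0.77,0.25,0,1,0,0,0.12,0.77,0.25,0,1,0,0,0.12,0.77,0.25,0,1,0,0,0.12,0.77,0.25,0,1,0,0,0.12,0.77,0.25,0,1,0,0,0.12,0.77,0.25,0,1,0,0,0,0,0,0,1,0,0,0,0,0,0,1])

```text
time: 13.32
position: [0.587, 0.0971, 0.4003]
tool_rot: [0.006, 1.0, 0.006, -0.0]
ft_force: [-0.0, -0.3, 0.1]
grip_width: 0.0872
grip_force: 0.0
```

```bash
python3 st.py
```

```text
t 13.3167 q [-0.03  0.34  1.27  0.01  1.53 -1.59] p [0.587  0.0971 0.4003] F [-0.  -0.3  0.1] w 0.0872 gf 0.0
toolY [0.012 1.    0.012] toolZ [-0.     0.012 -1.   ] tip [0.587  0.0972 0.3923] grasp [0.587  0.097  0.4113]
```

Call:
send_rows(increments=[0,0,0,0.3,0,-2.4,1,0,0,0,0,0,-2.4,1,0,0,0,0,0,-2.4,1,0,0,0,0,0,-2.4,1,0,0,0,0,0,-2.4,1,0,0,0,0,0,-2.4,1,0,0,0,0,0,-2.4,1,0,0,0,0,0,-2.4,1,0,0,0,0,0,-2.4,1,0,0,0,0,0,-2.4,1,0,0,0,0,0,-2.4,1,0,0,0,0,0,-2.4,1,0,0,0,0,0,-2.2,1,0,0,0,0,0,0,1])

```text
time: 14.48
position: [0.5864, 0.0968, 0.0875]
tool_rot: [0.006, 1.0, 0.006, -0.004]
ft_force: [-1.0, 0.3, 0.5]
grip_width: 0.0875
grip_force: 0.0
```

Call:
send_rows(increments=[0,0,0,0,0,0,0,0,0,0,0,0,0,0,0,0,0,0,0,0,0,0,0,0,0,0,0,0,0,0,0,0,0,0,0,0,0,0,0,0,0,0,0,0,0,0,0,0,0,0,0,0,0,0,0,0,0,0,0,0,0,0,0,0,0,0,0,0,0,0,0,0,0,0,0,0,0,0,0,0,0,0,0,0,0,0,0,0,0,0,0], newtons=12)

```text
time: 15.57
position: [0.5908, 0.0962, 0.0916]
tool_rot: [0.004, 1.0, 0.006, 0.001]
ft_force: [0.4, -2.4, -0.2]
grip_width: 0.0193
grip_force: 12.0
```

```bash
python3 st.py
python3 - <<'E'
import numpy as np
h=np.array([.5440,.1525]);r=np.array([.0455,-.0548]);p=None
for i in range(17):
    a=1.5*i/16;c,s=np.cos(a),np.sin(a);t=h+[c*r[0]-s*r[1],s*r[0]+c*r[1]]
    if p is not None: print(i,np.round((t-p)*100,2),np.round(t,4))
    p=t
E
```

```text
t 15.5667 q [-0.03  0.68  1.62  0.02  0.85 -1.6 ] p [0.5908 0.0962 0.0916] F [ 0.4 -2.4 -0.2] w 0.0193 gf 11.999879707291257
toolY [0.009 1.    0.011] toolZ [ 0.002  0.011 -1.   ] tip [0.5908 0.0963 0.0836] grasp [0.5907 0.0961 0.1026]
1 [0.49 0.45] [0.5944 0.1022]
2 [0.45 0.49] [0.5989 0.1071]
3 [0.4  0.53] [0.6029 0.1125]
4 [0.35 0.57] [0.6064 0.1182]
5 [0.29 0.6 ] [0.6093 0.1242]
6 [0.24 0.62] [0.6117 0.1304]
7 [0.18 0.64] [0.6135 0.1368]
8 [0.12 0.66] [0.6146 0.1434]
9 [0.05 0.67] [0.6152 0.1501]
10 [-0.01  0.67] [0.6151 0.1567]
11 [-0.07  0.66] [0.6144 0.1634]
12 [-0.13  0.65] [0.6131 0.1699]
13 [-0.19  0.64] [0.6111 0.1763]
14 [-0.25  0.62] [0.6086 0.1825]
15 [-0.31  0.59] [0.6055 0.1884]
16 [-0.36  0.56] [0.6019 0.194 ]
```

Knob gripped (19.3 mm, 12 N). Swinging it along the arc.

Call:
send_rows(increments=[0,0,0,0.49,0.45,0,0,0,0,0,0.45,0.49,0,0,0,0,0,0.4,0.53,0,0,0,0,0,0.35,0.57,0,0])

```text
time: 15.9
position: [0.6066, 0.1182, 0.0915]
tool_rot: [0.005, 1.0, 0.006, -0.0]
ft_force: [-4.7, -0.9, 2.4]
grip_width: 0.0197
grip_force: 12.0
```

Call:
send_rows(increments=[0,0,0,0.29,0.6,0,0,0,0,0,0.24,0.62,0,0,0,0,0,0.18,0.64,0,0,0,0,0,0.12,0.66,0,0,0,0,0,0.05,0.67,0,0,0,0,0,0,0.67,0,0,0,0,0,-0.07,0.66,0,0,0,0,0,-0.13,0.65,0,0,0,0,0,-0.19,0.64,0,0])

```text
time: 16.65
position: [0.6071, 0.1749, 0.0913]
tool_rot: [0.003, 1.0, 0.004, -0.005]
ft_force: [-10.8, -7.4, 10.1]
grip_width: 0.0198
grip_force: 12.0
```

Call:
send_rows(increments=[0,0,0,-0.25,0.62,0,0,0,0,0,-0.31,0.59,0,0,0,0,0,-0.36,0.56,0,0,0,0,0,0,0,0,0])

```text
time: 16.98
position: [0.6015, 0.1883, 0.0914]
tool_rot: [0.001, 1.0, 0.0, -0.001]
ft_force: [-4.3, -16.6, 3.9]
grip_width: 0.0194
grip_force: 12.0
```

```bash
python3 st.py
```

```text
t 16.9833 q [ 0.13  0.71  1.53  0.    0.91 -1.44] p [0.6015 0.1883 0.0914] F [ -4.3 -16.6   3.9] w 0.0194 gf 12.003286892431788
toolY [0.003 1.    0.   ] toolZ [-0.001  0.    -1.   ] tip [0.6015 0.1884 0.0834] grasp [0.6015 0.1883 0.1024]
```

The knob reached about 1.45 with force against the stop. Releasing and retreating upwards.

Call:
send_rows(increments=[0,0,0,0,0,0,0.6,0,0,0,0,0,0,0.6,0,0,0,0,0,0,0.6,0,0,0,0,0,0,0.6,0,0,0,0,0,0,0.6,0,0,0,0,0,0,0.6,0,0,0,0,0,2,0.6,0,0,0,0,0,3,0.6,0,0,0,0,0,3,0.6,0,0,0,0,0,3,0.6,0,0,0,0,0,3,0.6,0,0,0,0,0,3,0.6,0,0,0,0,0,3,0.6,0,0,0,0,0,3,0.6,0,0,0,0,0,0,0.6,0,0,0,0,0,0,0.6])

```text
time: 18.32
position: [0.6043, 0.1939, 0.3242]
tool_rot: [0.004, 1.0, 0.007, 0.004]
ft_force: [-0.7, -0.6, -0.4]
grip_width: 0.0522
grip_force: 0.0
```

```bash
python3 st.py
python3 - <<'E'
from h import *
s=shot('scene')
im=cv2.resize(s['image'][125:285,200:400,::-1],None,fx=3.7,fy=3.7,interpolation=cv2.INTER_CUBIC)
cv2.imwrite('pics/scrop4.png',np.clip(im*1.4,0,255).astype(np.uint8))
for a,k in((1.3,0),(1.48,0)):
    c_,s_=np.cos(a-.88),np.sin(a-.88); print(a,proj(s,[.544+.0715*c_,.1525+.0715*s_,.119])-[200,125])
E
```

```text
t 18.3167 q [ 0.13  0.45  1.3   0.01  1.38 -1.44] p [0.6043 0.1939 0.3242] F [-0.7 -0.6 -0.4] w 0.0522 gf 0.0
toolY [0.008 1.    0.013] toolZ [ 0.008  0.013 -1.   ] tip [0.6043 0.194  0.3163] grasp [0.6042 0.1937 0.3352]
1.3 [[162.30691362  89.25250386]]
1.48 [[161.87092302  86.39163183]]
```

View pics/scrop4.png

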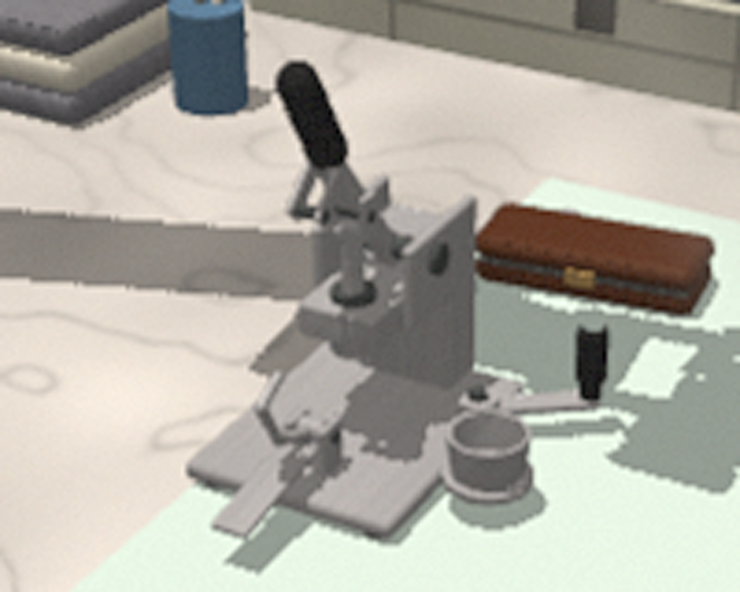

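The catch is down, the lever up, and the cup out to the front and right with the knob back. I'll move the arm clear to confirm the knob's angle from the top camera.

Call:
send_rows(increments=[0,0,0,0,2.5,1,0.6,0,0,0,0,2.5,1,0.6,0,0,0,0,2.5,1,0.6,0,0,0,0,2.5,1,0.6,0,0,0,0,2.5,1,0.6,0,0,0,0,2.5,1,0.6,0,0,0,0,2.5,1,0.6,0,0,0,0,2.5,1,0.6,0,0,0,0,2.5,1,0.6,0,0,0,0,2.5,1,0.6,0,0,0,0,0,0,0.6])

```text
time: 19.28
position: [0.602, 0.4483, 0.4204]
tool_rot: [0.002, 1.0, 0.007, 0.001]
ft_force: [-0.1, -0.8, 0.2]
grip_width: 0.0522
grip_force: 0.0
```

Run:
```python
from h import *
c=shot('top')
Z=.119
v,u=np.where(c['image'][200:262,205:300].max(2)<45)
H=[]
for a,b in zip(u+205,v+200):
    p=depth(c,a,b)
    if .10<p[2]<.13 and p[0]>.56: H.append(p)
H=np.array(H);print(len(H),H.mean(0) if len(H) else '')
if len(H):
    k=H.mean(0)[:2]; h=np.array([.544,.1515]);a0=np.array([.5892,.0961])
    f=lambda p:np.arctan2(*(p-h)[::-1]); print('swing',f(k)-f(a0),'r',np.linalg.norm(k-h))
```

```text
31 [0.5986165  0.18631012 0.11489265]
swing 1.4538792620144587 r 0.0647665561110568
```

Swing measured at about 1.45, with every part in place. Handing in.

```bash
python3 -c "
from rig import robot
print(robot.hand_in())"
```

```text
the job is handed in; nothing more can be done
None
```

The crusher is opened and the job handed in, with no verdict returned: the catch is at its forward stop, the press lever is up at about 0.82 rad or a little more, the cup arm has swung out about 1.45 rad, and the robot never went near the other things on the shelf.

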